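Seat the lid of the vacuum chamber and open its under-shelf valve to the mark

ROBOT

A 6-joint arm with a two-finger parallel gripper is mounted at the origin on the work surface. World frame = base frame: x ahead of the robot, y to its left, z up, the work surface at z = 0. Lengths are in mm, angles in rad, forces in N, time in s.
With the tool pointing down it reaches from about 350 to 775 mm from the base axis. Payload 5.5 kg.
Tool frame: the origin (TCP) lies between the finger pads; the fingertips stand 22 mm ahead of it and the grasp point (between the pads) lies 3 mm ahead of it; z points along the fingers, y is the line along which they close (so a half turn about z gives the same grasp; the last joint's range is limited). The gripper opens to 85 mm and grips with 20 to 120 N. Pads are 22 mm wide; open, the fingers measure 114 mm over their backs; the gripper's body (76 mm by 85 mm) begins 54 mm behind the grasp point. The pads swing forward as they close: fully open they stand 13 mm farther back than shut.
Start: joints at [-1.318, 0.313, 0.046, 1.304, 0, 1.431], TCP at [220.096, -531.251, 253.323] pointing down, gripper open.
Joint ranges: [-2.76, 2.76], [-0.86, 1.69], [-1.03, 1.26], [-2.2, 2.34], [-1.47, 1.5], [-3.14, 3.14]. Speed limits (rad/s): [2.57, 2.57, 3.14, 3.14, 3.14, 3.14].

INTERFACE

Orientations are given as a unit quaternion [w, x, y, z].
In Python, from plant import monitor, snapshot, job gives the robot as it stands.
- The arm moves only by the tool servo_tool, never from a script. Its arguments are lists of equal length, an entry for each row: "translation": the shift along the tool's x, y, z in mm, a list of three; "turn": the turn about the tool's z in rad. A call has 1 to 12 rows; each row shifts and turns the commanded pose from where the row before left it, along the tool's axes as they then stand; what a row does not reach is not made up. A row lasts 1/10 s, in which the tool goes at most 50 mm and 8.59 degrees, less where a joint would pass 70% of its speed; a pose out of reach is approached as far as the arm can. A call is refused whole if a number of a shift passes 50 or a number of a turn 0.15, either way. A call with a gripper value outside its range is refused whole. "grip" is the opening, from 0 (shut) to 1 (fully open), set as the call begins (left out, the last holds). The fingers move at their own pace and stop on an object; "newtons" is the grip in N (left out, the last holds). Time passes only in rows, so rows that do not move let the fingers close. It gives the time, the measured TCP pose, the force, the opening and the grip force at its end, in the units of the state.
- monitor.state(): the state, without advancing time (a new reading comes with each control period).
- snapshot(name): name is "scene" or "top" or "wrist"; returns a dict with "image" (420x560x3 uint8, red, green, blue), "range_z" (420x560 float32, mm along the optical axis (not along the pixel's ray), 0 where there is no reading), "mtx" (3x3 intrinsics, pixels), "R" (3x3) and "t" (3): a world point X has camera coordinates R X + t. Camera axes: x right, y down, z forward; pixel columns grow to the right and rows downward; lengths in mm; the calibration is good to about 2 mm. A picture is of the moment at which its call begins.
- job.close_job(): hands the job in; it is judged then, once.
The state is a dict: "clock": time; "q": joint angles; "dq": joint speeds; "tau": joint torques, N m; "position": TCP position; "orientation": TCP orientation; "wrist_force": force on the tool from outside, world axes, zero at the start; "moment": the same for the moment, N m; "opening": finger opening in mm; "finger_force": force on a finger pad.
Only numpy, scipy, OpenCV 4.12 (cv2) and the standard library are available. Lean on these libraries where they do the work, as an engineer would, in place of code of your own. Each camera call takes 0.05 s, during which the arm holds its last target. There are 200 camera calls.

TASK

Get the small vacuum chamber ready to treat a carving fragment: first press its white lid down until it is fully home. Only then turn the red-winged valve knob on the underside of the chamber's shelf until the wing lies directly below the yellow pointer and points the same way. Leave the yellow pointer where it is set, do not disturb the statuette, the jar or the spatula, and let go of everything.

Things in the scene. Friction and masses are not known exactly. Their poses are not given: they have to be found in the camera images.
- stand: Fixed aluminium shelf on four feet, carrying a blue chamber. Origin on the bench, z up. Shelf plate: x -110 to 110, y -145 to 135 mm, top 140 mm and underside 128 mm above the bench. Legs (20 mm thick) at x +-95, y -125 and 120 mm. The chamber (170 x 170 mm, rim 210 mm above the bench) is centred at x 0, y 40 mm. The valve is under the -y side. The gauge on the chamber is for looks.
- chamber_lid (a joint): How far the white lid has been pressed down, m: 0 is 16 mm proud of the chamber rim, 0.016 is fully home against a hard stop. It slides straight down only and stays where it is left: gasket friction, about 7 N of push moves it; a push of 10 to 20 N in all seats it.
- lid_pad (a point): Centre of the top face of the round black press pad (60 mm across, 16 mm high) in the middle of the white lid (186 x 186 x 12 mm). The pad's top is 238 mm above the bench when the lid is fully home, up to 254 mm before. Axes as the stand's.
- valve_knob (a joint): Angle of the valve knob, rad, 0 to 1.571 (stops at both ends), growing counter-clockwise seen from above. At 0 the wing points along the stand's -x-y diagonal, at 0.785 along its -y, at 1.571 along +x-y. Starts below 0.3. It stays where it is left; friction 0.2 N m (about 2 N at the wing's grip point).
- valve_axis (a point): Point on the vertical axis of the knob, 104 mm above the bench, 115 mm to the stand's -y from its origin, 30 mm inside the shelf's -y edge. The knob is a black disc of 48 mm radius, 90 to 116 mm above the bench, hung under the shelf.
- wing_grip (a point): Grip point on the knob's red wing, 115 mm from the axis, 104 mm above the bench; x points outward along the wing, z up. The wing is a straight bar 16 mm wide, 88 to 118 mm above the bench, running from the disc to 130 mm from the axis: its outer part always sticks out past the shelf's edge and can be pinched, or pushed on its side, from above.
- mark (a joint): Angle of the yellow pointer, rad, measured just as valve_knob: the valve is set when both are equal. It lies between 0.75 and 1.4. Stiff (0.6 N m of friction); leave it alone.
- mark_tip (a point): Tip of the yellow pointer, a flat bar 12 mm wide and 4 mm thick lying on top of the shelf (141 to 145 mm above the bench), turning about the knob's axis and reaching 80 mm from it; x axis points outward along the pointer.
- statuette: Loose carved figure, bystander: gilded, on an octagonal red and black base 108 mm across, 191 mm tall. Origin at the centre of its underside.
- jar: Loose clear glass jar with a pale label and yellow cap, bystander: 68 mm across, 75 mm tall. Origin at the centre of its underside.
- spatula: Loose spatula lying flat, bystander: 190 mm long along its x. Origin on its underside.

How it is judged:
By the outcome, as a careful person would: the job done as asked, in the order asked, and still so for the second after the job is handed in, with the robot touching nothing.
It also fails if it takes over 48 s, if anything falls off the work surface, if the arm or the gripper's body presses on something with over 40 N, if the wrist force passes 120 N, or if a joint passes its speed limit or range.

## Working session

There is one attempt and no reset: what is moved stays moved. The work goes in short steps, Python scripts to look and compute and a tool call to move; the robot and the scene stay as the last step left them, time stands still between calls to the robot, and variables do not carry over. Pictures are saved under pics/ and viewed, at most 10 in all, crops included, and the job is handed in when it is done.

Besides the shell and the picture viewer there is one more tool, called after "Call:" as name(argument=value, ...), one argument or row to a line, values as JSON. servo_tool: Moves the arm, as the interface text tells. Its arguments: {"type":"object","properties":{"translation":{"type":"array","items":{"type":"array","items":{"type":"number"}}},"turn":{"type":"array","items":{"type":"number"}},"grip":{"type":"number"},"newtons":{"type":"number"}},"required":["translation","turn"]}

```bash
mkdir -p pics
cat > h.py <<'E'
import numpy as np, cv2
from plant import monitor, snapshot, job
def save(s,n): cv2.imwrite(f'pics/{n}.png', s['image'][:,:,::-1])
def ray(s,u,v,z):
    K,R,t=map(np.array,(s['mtx'],s['R'],s['t']))
    d=R.T@np.linalg.solve(K,[u,v,1]); c=-R.T@t
    return c+d*(z-c[2])/d[2]
def pts(s):
    K,R,t=map(np.array,(s['mtx'],s['R'],s['t'])); Z=s['range_z'].astype(float)
    v,u=np.indices(Z.shape); P=np.stack([(u-K[0,2])/K[0,0]*Z,(v-K[1,2])/K[1,1]*Z,Z],-1)
    W=(P-t.ravel())@R; W[Z==0]=np.nan
    return W
E
python3 - <<'E'
from h import *
import pickle
D={n:snapshot(n) for n in('top','scene')}
pickle.dump(D,open('d0.pkl','wb'))
cv2.imwrite('pics/a.png',np.vstack([cv2.resize(D[n]['image'],(400,300)) for n in D])[:,:,::-1]) 
save(D['top'],'top'); save(D['scene'],'scene')
print(monitor.state())
E
```

```text
{'clock': 0.1, 'q': array([-1.31760760e+00,  3.13937563e-01,  4.50749888e-02,  1.30359998e+00,
       -1.12434622e-05,  1.43123799e+00]), 'dq': array([ 0.00048729,  0.00021762,  0.00264486, -0.00075608,  0.00137051,
       -0.00030953]), 'tau': array([ 1.68584684e-03, -4.81727064e+01,  2.99243259e+01,  1.28037517e-02,
       -9.08941274e-05, -5.42347180e-06]), 'position': array([ 219.97055693, -530.79761577,  252.4838391 ]), 'orientation': array([-8.31450383e-04,  9.80780258e-01,  1.95113791e-01, -5.29207262e-05]), 'wrist_force': array([-0.02194116, -0.19707232,  0.47920047]), 'moment': array([ 0.01014534, -0.04310825,  0.03526804]), 'finger_force': 0.0, 'opening': 85.34854845369688}
```

View pics/top.png

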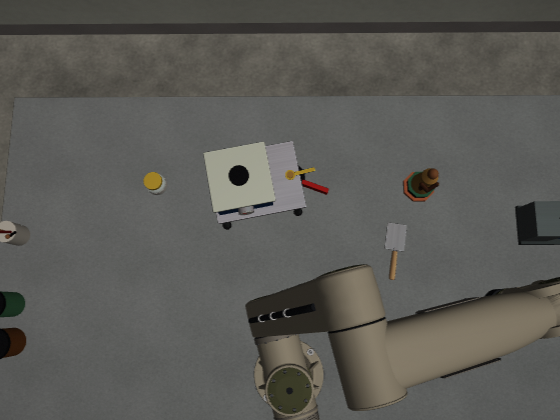

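View pics/scene.png

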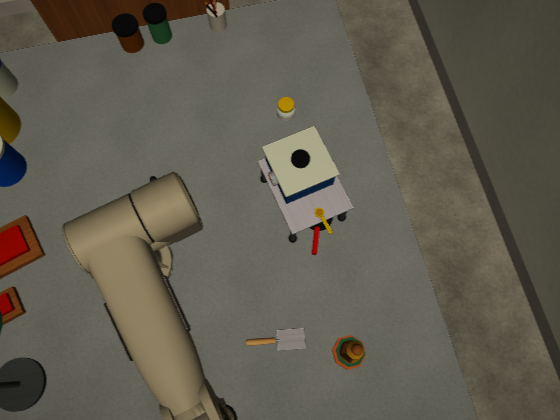

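The top view shows the pad at (239,175), the yellow pivot at (290,175) with its tip at (316,170), and the red wing from (303,182) to (328,192). The scene view has the pad at (300,158), the pivot at (320,213) and the wing end at (315,253).

```bash
cat > meas.py <<'E'
from h import *
import sys
def blob(m,near):
    n,l,st,c=cv2.connectedComponentsWithStats(m.astype('uint8'))
    k=min((i for i in range(1,n) if st[i,4]>25),key=lambda i:np.hypot(*(c[i]-near)))
    return l==k,c[k]
def measure(s,pp,yp,rp,zpad=None):
    I=s['image'].astype(int); r,g,b=I[...,0],I[...,1],I[...,2]; W=pts(s)
    pm,c=blob((I.max(2)<40),pp); z=np.nanmedian(W[pm][:,2]); pad=ray(s,*c,zpad or z)
    ym,_=blob((r>120)&(g>80)&(b<80)&(g>r*.55),yp); rm,_=blob((r>110)&(g<50)&(b<50),rp)
    f=lambda m,z:np.array([ray(s,u,v,z)[:2] for v,u in np.argwhere(m)])
    Y=f(ym,145);Rr=f(rm,118)
    print('pad',pad.round(1),'depthz',z.round(1),'areas',pm.sum(),ym.sum(),rm.sum())
    out={}
    for n,A in(('Y',Y),('R',Rr)):
        m=A.mean(0);U,S,V=np.linalg.svd(A-m,full_matrices=False);p=(A-m)@V[0]
        print(n,'mean',m.round(1),'dir',V[0].round(3),'ends',(m+V[0]*p.min()).round(1),(m+V[0]*p.max()).round(1))
    return pad,Y,Rr
E
python3 - <<'E'
from meas import *
import pickle
D=pickle.load(open('d0.pkl','rb'))
measure(D['top'],(239,175),(300,173),(316,187))
measure(D['scene'],(300,158),(324,220),(315,242))
for n,lo in(('top',0),('scene',0)):
    W=pts(D[n]); I=D[n]['image'].astype(int)
    # lid white top
    m=(W[...,2]>225)&(W[...,2]<262)&(I.min(2)>150)
    n2,l,st,c=cv2.connectedComponentsWithStats(m.astype('uint8')); k=1+st[1:,4].argmax()
    A=W[l==k]; print(n,'lid z',np.median(A[:,2]),cv2.minAreaRect(A[:,:2].astype('float32')))
    m=(W[...,2]>136)&(W[...,2]<146)
    n2,l,st,c=cv2.connectedComponentsWithStats(m.astype('uint8')); k=1+st[1:,4].argmax()
    A=W[l==k]; print('shelf',cv2.minAreaRect(A[:,:2].astype('float32')))
E
```

```text
pad [590.2 143.9 252.5] depthz 252.5 areas 306 141 112
Y mean [626.8 -30.4] dir [-0.244  0.97 ] ends [640.3 -84.4] [617.2   7.8]
R mean [591.8 -87.3] dir [0.349 0.937] ends [ 576.7 -128. ] [606.9 -46.9]
pad [591.5 142.1 253.9] depthz 253.9 areas 257 149 120
Y mean [627.9 -30.8] dir [ 0.251 -0.968] ends [617.8   8.1] [641.4 -83.2]
R mean [592.1 -86.6] dir [-0.366 -0.931] ends [607.7 -46.9] [ 576.2 -127.1]
top lid z 240.2039559450535 ((619.8641357421875, 57.92892837524414), (1.3805358409881592, 0.0), 172.30471801757812)
shelf ((605.1370239257812, 76.92121887207031), (221.55035400390625, 327.65081787109375), 10.6668062210083)Traceback (most recent call last):
  File "<stdin>", line 10, in <module>
ValueError: attempt to get argmax of an empty sequence
```

Call:
servo_tool(
  translation=[
    [37,-30,-8],
    [37,-30,-8],
    [37,-30,-8],
    [37,-30,-8],
    [37,-30,-8],
    [37,-30,-8],
    [37,-30,-8],
    [37,-30,-8],
    [37,-30,-8],
    [37,-30,-8],
    [37,-30,0],
    [37,-30,0],
  ],
  turn=[0,0,0,0,0,0,0,0,0,0,0,0],
  grip=0,
  newtons=40,
)

```text
clock: 1.3
position: [493.1, -26.7, 333.4]
orientation: [0.0, 0.981, 0.195, 0.0]
wrist_force: [1.1, -0.8, -0.0]
opening: -0.1
finger_force: 0.0
```

Call:
servo_tool(
  translation=[
    [39,-30,0],
    [39,-30,0],
    [39,-30,10],
    [39,-30,15],
    [0,0,10],
    [0,0,0],
  ],
  turn=[0,0,0,0,0,0],
)

```text
clock: 1.9
position: [588.9, 141.5, 295.7]
orientation: [-0.0, 0.981, 0.196, -0.003]
wrist_force: [-0.7, -0.6, -0.3]
opening: 0.0
finger_force: 0.0
```

Run:
```python
from h import *
s=snapshot('wrist'); save(s,'w1'); t=snapshot('scene')
cv2.imwrite('pics/w1s.png',np.hstack([s['image'][:,:,::-1][::1],])) 
x=monitor.state(); print(x['position'],x['wrist_force'])
K,R,T=map(np.array,(s['mtx'],s['R'],s['t'])); print(-R.T@T.ravel(), R[2])
for p in ([590.8,143,254],[621.8,-9,145]): q=K@(R@np.array(p)+T.ravel()); print(q[:2]/q[2])
```

```text
[589.23370916 139.84421181 298.54714644] [ 0.03627059 -0.17251933  0.49167194]
[659.74736897 171.58104572 415.9463449 ] [-0.28277338 -0.11727197 -0.95199081]
[284.41518549 253.67292083]
[469.97487182 231.06252081]
```

View pics/w1.png

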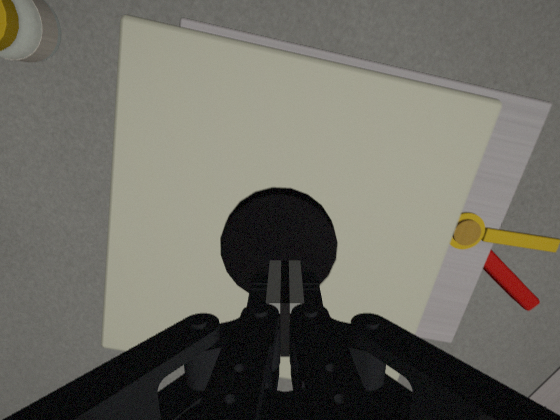

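The wrist view confirms it: the pad is at (279,243) under the shut fingertips, and the pivot is at (468,231), as predicted. I'll press now.

Call:
servo_tool(
  translation=[
    [0,0,8],
    [0,0,8],
    [0,0,4],
    [0,0,3],
    [0,0,3],
    [0,0,2],
    [0,0,2],
    [0,0,0],
  ],
  turn=[0,0,0,0,0,0,0,0],
)

```text
clock: 2.8
position: [589.6, 139.9, 269.8]
orientation: [0.001, 0.981, 0.195, 0.0]
wrist_force: [-3.2, -2.8, 4.4]
opening: 0.1
finger_force: 2.4
```

Call:
servo_tool(
  translation=[
    [0,0,2],
    [0,0,2],
    [0,0,2],
    [0,0,1],
    [0,0,1],
    [0,0,0],
  ],
  turn=[0,0,0,0,0,0],
)

```text
clock: 3.4
position: [589.6, 139.8, 262.0]
orientation: [0.001, 0.981, 0.195, 0.0]
wrist_force: [-1.9, -2.6, 5.5]
opening: -0.1
finger_force: 2.8
```

Call:
servo_tool(
  translation=[
    [0,0,1],
    [0,0,1],
    [0,0,0],
    [0,0,0],
  ],
  turn=[0,0,0,0],
)

```text
clock: 3.8
position: [589.6, 139.9, 260.1]
orientation: [0.001, 0.981, 0.195, 0.0]
wrist_force: [-2.9, -1.0, 6.7]
opening: -0.2
finger_force: 3.1
```

Call:
servo_tool(
  translation=[
    [0,0,1],
    [0,0,0],
    [0,0,0],
  ],
  turn=[0,0,0],
)

```text
clock: 4.1
position: [589.6, 139.9, 260.0]
orientation: [0.001, 0.981, 0.195, 0.001]
wrist_force: [-5.0, -2.4, 9.8]
opening: 0.2
finger_force: 5.3
```

Call:
servo_tool(
  translation=[
    [0,0,1],
    [0,0,0],
    [0,0,0],
  ],
  turn=[0,0,0],
)

```text
clock: 4.4
position: [589.6, 139.9, 260.0]
orientation: [0.001, 0.981, 0.195, 0.001]
wrist_force: [-6.9, -3.3, 15.3]
opening: -0.4
finger_force: 7.4
```

The lid stopped moving at TCP z 260.0, with the tip at 238, and the force rose to 15 N, so it is home. Next I lift and go above the wing.

Call:
servo_tool(
  translation=[
    [0,0,-30],
    [0,0,-30],
    [-17.7,38.9,0],
    [-17.7,38.9,0],
    [-17.7,38.9,0],
    [-17.7,38.9,0],
    [-17.7,38.9,0],
    [-17.7,38.9,0],
    [0,0,20],
    [0,0,20],
    [0,0,0],
  ],
  turn=[0,0,0,0,0,0,0,0,0,0,0],
  grip=0.6,
)

```text
clock: 5.5
position: [579.7, -116.1, 274.0]
orientation: [-0.001, 0.981, 0.195, -0.002]
wrist_force: [-0.4, 0.4, 0.5]
opening: 51.3
finger_force: 0.0
```

Call:
servo_tool(
  translation=[
    [0,0,0],
    [0,0,0],
    [0,0,0],
    [0,0,0],
    [0,0,0],
    [0,0,0],
    [0,0,0],
  ],
  turn=[-0.136,-0.136,-0.136,-0.136,-0.136,-0.136,0],
)

```text
clock: 6.2
position: [581.5, -115.5, 278.0]
orientation: [0.001, 0.823, 0.569, 0.0]
wrist_force: [-0.4, 0.6, 0.7]
opening: 51.1
finger_force: 0.0
```

Run:
```python
from meas import *
s=snapshot('wrist'); save(s,'w2'); t=snapshot('top'); u=snapshot('scene'); save(u,'s2')
import pickle; pickle.dump((s,t,u),open('d2.pkl','wb'))
x=monitor.state(); print(x['position'],x['orientation'],x['wrist_force'])
K,R,T=map(np.array,(s['mtx'],s['R'],s['t']))
for p in ([621.8,-9,145],[580.7,-116.4,118]): q=K@(R@np.array(p)+T.ravel()); print(q[:2]/q[2])
W=pts(u); print('lid pad z', np.nanmedian(W[155:162,297:304,2]), W[150:153,320:324,2].mean())
```

```text
[ 581.32657461 -115.61190598  277.38415323] [3.90305483e-04 8.23521043e-01 5.67285549e-01 2.11900747e-04] [ 0.16158161 -0.48548936  0.18357446]
[285.77942519  40.05350101]
[284.8269117  198.61339716]
lid pad z 738.4612859235074 743.8734621557475
```

View pics/w2.png

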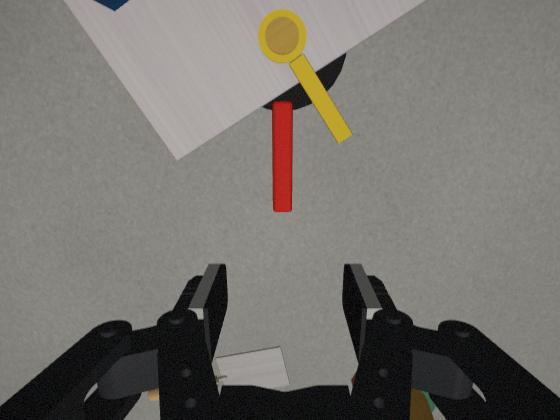

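The wrist view shows the wing vertical at column 283, from (283,102) to (283,212), centred between the fingers. The pointer runs from (297,58) to (345,140). I'll measure the angle between them here.

```bash
cat > ang.py <<'E'
from h import *
def bar(s,m,z):
    n,l,st,c=cv2.connectedComponentsWithStats(m.astype('uint8')); k=1+st[1:,4].argmax()
    A=np.array([ray(s,u,v,z)[:2] for v,u in np.argwhere(l==k)])
    m=A.mean(0);V=np.linalg.svd(A-m,full_matrices=False)[2][0]; V=V if V[1]<0 else -V
    return m,np.degrees(np.arctan2(V[1],V[0])),(m+V*((A-m)@V).max())
def angles(s):
    I=s['image'].astype(int); r,g,b=I[...,0],I[...,1],I[...,2]
    W=pts(s)
    ym=(r>120)&(g>80)&(b<90)&(g>r*.55)&(W[...,2]>125)&(W[...,2]<160)
    rm=(r>110)&(g<50)&(b<50)&(np.abs(W[...,2]-118)<12)
    d=np.array([np.hypot(W[...,0]-621.8,W[...,1]+9)])[0]
    Y=bar(s,ym&(d>30)&(d<77),145); R=bar(s,rm&(d>65),118)
    print('Y',Y,'R',R)
    # intersection of the two axes
    a=lambda t:np.array([np.cos(np.radians(t)),np.sin(np.radians(t))])
    k=np.linalg.solve(np.array([a(Y[1]),-a(R[1])]).T,R[0]-Y[0]); print('axis',Y[0]+k[0]*a(Y[1]),'diff',Y[1]-R[1])
E
python3 - <<'E'
from ang import *
import pickle
s,t,u=pickle.load(open('d2.pkl','rb'))
angles(s)
E
```

```text
Y (array([633.16653333, -60.15655188]), np.float64(-76.42322283211628), array([638.68602913, -83.01194145])) R (array([585.78373136, -96.4928949 ]), np.float64(-110.76732656820566), array([ 574.74393813, -125.60535538]))
axis [620.09250922  -6.01901387] diff 34.34410373608938
```

Call:
servo_tool(
  translation=[
    [0,0,40],
    [0,0,40],
    [0,0,40],
    [0,0,30],
    [0,0,15],
    [0,0,5],
    [0,0,0],
  ],
  turn=[0,0,0,0,0,0,0],
)

```text
clock: 7.05
position: [580.9, -115.7, 106.4]
orientation: [-0.0, 0.823, 0.568, -0.0]
wrist_force: [-0.2, 0.2, -0.1]
opening: 51.3
finger_force: 0.0
```

Call:
servo_tool(
  translation=[
    [0,0,0],
    [0,0,0],
    [0,0,0],
    [0,0,0],
    [0,0,0],
  ],
  turn=[0,0,0,0,0],
  grip=0,
  newtons=30,
)

```text
clock: 7.55
position: [581.6, -116.0, 108.2]
orientation: [0.001, 0.823, 0.568, 0.0]
wrist_force: [-1.1, 0.6, 6.0]
opening: 15.6
finger_force: 29.3
```

Call:
servo_tool(
  translation=[
    [0.3,5.8,0],
    [0.6,11.6,0],
    [0.6,11.6,0],
    [0.6,11.6,0],
    [0.6,11.6,0],
    [0.6,11.6,0],
    [0.3,5.8,0],
    [0,0,0],
    [0,0,0],
  ],
  turn=[-0.05,-0.1,-0.1,-0.1,-0.1,-0.1,-0.05,0,0],
)

```text
clock: 8.45
position: [650.2, -119.1, 108.3]
orientation: [0.001, 0.618, 0.786, 0.001]
wrist_force: [-1.3, 1.8, 6.5]
opening: 15.9
finger_force: 31.6
```

Call:
servo_tool(
  translation=[
    [0,0,0],
    [0,0,0],
    [0,0,0],
    [0,0,0],
    [0,0,-20],
    [0,0,-40],
    [0,0,-40],
    [0,0,-40],
    [0,0,-30],
    [0,0,0],
    [0,0,0],
  ],
  turn=[0,0,0,0,0,0,0,0,0,0,0],
  grip=0.6,
)

```text
clock: 9.55
position: [650.1, -119.8, 277.3]
orientation: [0.001, 0.618, 0.786, 0.0]
wrist_force: [-0.3, -0.1, -1.3]
opening: 51.0
finger_force: 0.0
```

Run:
```python
from ang import *
s=snapshot('wrist'); save(s,'w3')
x=monitor.state(); print(x['position'],x['orientation'],x['wrist_force'])
angles(s)
```

```text
[ 649.45624881 -119.66063209  275.867799  ] [-4.04934899e-04  6.18216477e-01  7.86007751e-01 -1.97962892e-04] [-0.52020613  0.55128572 -0.27648951]
Y (array([633.21104813, -60.28879568]), np.float64(-76.49894886446397), array([638.64652256, -82.9273464 ])) R (array([ 646.27575848, -106.24758492]), np.float64(-79.35732574465236), array([ 650.70558665, -129.8210445 ]))
axis [ 653.58640769 -145.15141755] diff 2.8583768801883878
```

View pics/w3.png

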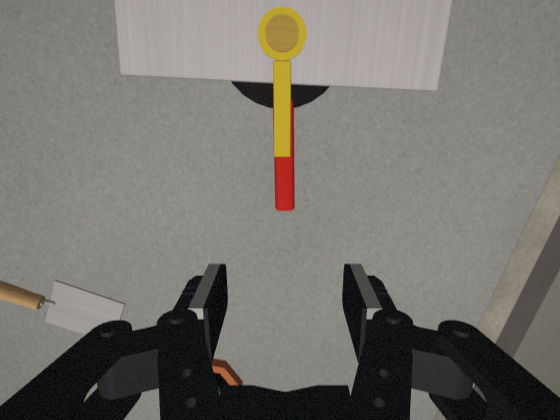

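The wrist view shows the wing (285,157)–(285,211) almost under the pointer (column 283). The PCA of the red is biased because the pointer hides part of it, so I'll use only the part past the tip.

```bash
cat > ang2.py <<'E'
from ang import *
def ang2(s):
    I=s['image'].astype(int); r,g,b=I[...,0],I[...,1],I[...,2]; W=pts(s)
    d=np.hypot(W[...,0]-620.5,W[...,1]+7.5)
    rm=(r>90)&(g<50)&(b<50)&(np.abs(W[...,2]-118)<6)&(d>95)&(d<128)
    ym=(r>120)&(g>80)&(b<90)&(g>r*.55)&(W[...,2]>125)&(W[...,2]<160)
    disc=ym&(d<34)
    Y=bar(s,ym&(d>30)&(d<77),145); R=bar(s,rm,118)
    n=np.array([-np.sin(np.radians(Y[1])),np.cos(np.radians(Y[1]))])
    ax=Y[0]+(7.5-60.2)*0
    t=(R[0]-Y[0])@n; L=np.linalg.norm(R[0]-[620.5,-7.5])
    print('Y dir',Y[1],'R dir',R[1],'red lateral',t,'-> deg',np.degrees(t/L),'mean',R[0],rm.sum())
E
python3 - <<'E'
from ang2 import *
for n in('wrist','top','scene'):
    s=snapshot(n); ang2(s)
E
```

```text
Y dir -76.43971117285713 R dir -75.26626273298557 red lateral 1.6986429880340834 -> deg 0.8841588727866614 mean [ 647.78252898 -114.14187495] 687Traceback (most recent call last):
  File "<stdin>", line 3, in <module>
  File "ang2.py", line 8, in ang2
    Y=bar(s,ym&(d>30)&(d<77),145); R=bar(s,rm,118)
  File "ang.py", line 3, in bar
    n,l,st,c=cv2.connectedComponentsWithStats(m.astype('uint8')); k=1+st[1:,4].argmax()
                                                                      ~~~~~~~~~~~~~~~^^
ValueError: attempt to get argmax of an empty sequence
```

The wing is about 1° past the pointer, so I'll regrip and turn it back slightly.

Call:
servo_tool(
  translation=[
    [0,0,40],
    [0,0,40],
    [0,0,40],
    [0,0,30],
    [0,0,15],
    [0,0,4],
    [0,0,0],
  ],
  turn=[0,0,0,0,0,0,0],
)

```text
clock: 10.4
position: [648.7, -119.4, 106.2]
orientation: [-0.001, 0.618, 0.786, -0.001]
wrist_force: [0.4, -0.5, 0.1]
opening: 51.4
finger_force: 0.0
```

Call:
servo_tool(
  translation=[
    [0,0,0],
    [0,0,0],
    [0,0,0],
    [0,0,0],
    [0,-1,0],
    [0,-1,0],
    [0,0,0],
    [0,0,0],
  ],
  turn=[0,0,0,0,0.009,0.009,0,0],
  grip=0,
)

```text
clock: 11.2
position: [648.1, -120.5, 109.2]
orientation: [0.001, 0.625, 0.78, 0.0]
wrist_force: [-1.4, -0.4, 6.3]
opening: 15.4
finger_force: 30.2
```

Call:
servo_tool(
  translation=[
    [0,0,0],
    [0,0,0],
    [0,0,0],
    [0,0,0],
    [0,0,-20],
    [0,0,-40],
    [0,0,-40],
    [0,0,-40],
    [0,0,-30],
    [0,0,0],
    [0,0,0],
  ],
  turn=[0,0,0,0,0,0,0,0,0,0,0],
  grip=0.6,
)

```text
clock: 12.3
position: [648.1, -120.2, 278.3]
orientation: [0.001, 0.625, 0.78, 0.0]
wrist_force: [0.1, 0.7, -1.1]
opening: 51.2
finger_force: 0.0
```

Run:
```python
from ang2 import *
s=snapshot('wrist'); save(s,'w4'); ang2(s)
x=monitor.state(); print(x['position'],x['wrist_force'])
```

```text
Y dir -76.4332099135103 R dir -77.29072865301708 red lateral -0.45899951329349503 -> deg -0.2384130200077393 mean [ 645.7886289  -114.86955436] 683
[ 647.51069829 -120.03588155  276.84419819] [0.18181833 0.40093068 0.36119406]
```

View pics/w4.png

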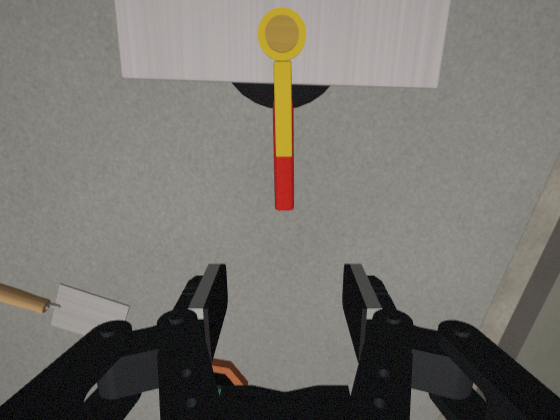

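The red (columns 275–294) now sticks out evenly on both sides of the pointer at column 284, with about 0.2° left. The pointer direction is unchanged, and nothing is being touched.

```bash
python3 -c "
from plant import job; print(job.close_job())"
```

```text
the job is handed in; nothing more can be done
None
```

The lid was pressed fully home first (it hit its stop under a 15 N push). The valve wing was then turned to within about 0.2° of the yellow pointer, which did not move. The statuette, jar and spatula were never touched, and the gripper was clear of everything when I handed the job in at about 12 s.

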